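# Free the hidden push-push bolts and put the tin away in the returns tray

### The job

Put the flat round tin away in the tray of the wooden returns case: the tray is held by three push-push bolts in the brass-walled well, which look alike and change over at each full press (a bolt that rests low is locked, one that rests high is free), so feel each with a light touch and click until all three are free. Take the stoneware jar out of the tray's way, left standing on the shelf, so that the tray does not run into it; then draw the tray fully out by its brass post without wrenching it, and slide the tin, without lifting it, over the edge of the case so that it drops into the tray. Leave the tray open and the bottles and funnel stand where they are.

Things in the scene. Friction and masses are not known exactly. Their poses are not given: they have to be found in the camera images.
- case: Fixed wooden case, 160 (x) by 240 (y) by 80 mm. Origin: centre of its underside; z up. Flat top (deck) at z = 80. The tray comes out of its -y end (face at y = -120; the robot's right). On the deck a well with brass walls 26 high, 5 thick, open above, holds three bolts: inside 150 in x by 54 in y, centred at (0, 75); its wall's outer face towards the tin is at y = 43.
- bolt0_hole (a point): First bolt's centre line at deck height, case frame (-48, 75, 80) mm; fixed to the case, tells nothing of the state. Each bolt: upright brass cylinder, 22 mm diameter, flat top, moves straight down. Free: top rests 24 mm above the deck. Locked: 15 mm above it. How each starts differs and is not shown (at least one is locked): feel it.
- bolt1_hole (a point): Same for the middle bolt, (0, 75, 80). Press a bolt until it stops (7 mm above the deck) and let it rise: its state has changed. A press that stays 12 mm or more above the deck changes nothing. Spring: 2.5 N at the free height to 4 N at the bottom, so up to 2.5 N moves nothing.
- bolt2_hole (a point): Same for the third bolt, case frame (48, 75, 80) mm. All three work alike.
- tray_slide (a joint): How far the tray is drawn out, m: 0 shut, 0.11 fully out against its stop. It slides level along the case's -y with about 1.5 N of friction and stays where it is left. With any bolt locked it stops after about 2 mm.
- tray_in (a point): Centre of the tray's inner floor, moves with it, axes as the case's; shut: case frame (0, -15.5, 10) mm. Inside 116 in x (side walls rise 30 above this floor), 193 in y, most of it under the deck. Front panel 136 wide, 8 thick, z 6 to 70; shut, it is flush with the end face at y = -120. Fully out, 102 mm of inner length lies open beyond the end face.
- pull_post (a point): Top centre of the tray's upright brass post, moves with the tray; shut: case frame (0, -165, 62) mm. Post 14 mm diameter up to z = 44, widening to a 22 mm head at z 50 to 58. It stands on a level bar 14 wide, z 20 to 28, from the panel to y = -170. Between head and panel is a 34 mm gap that fingers can enter from above down to z = 30.
- tin: Flat round steel tin with a lid, 54 mm diameter, 16 mm high, 70 g, loose on the case's deck. Origin: centre of its underside; z up.
- jar: Brown stoneware pill jar with a cork, loose on the shelf in the tray's way: body 56 mm diameter up to 50 mm, neck 44 mm diameter up to 64 mm, cork up to 72 mm; about 0.3 kg. Origin: centre of its underside.
- bottle_tall: Amber glass bottle, 56 mm diameter, 150 mm high, loose. Origin: centre of its underside. Bystander.
- bottle_small: Amber glass bottle, 46 mm diameter, 105 mm high, loose. Origin: centre of its underside. Bystander.
- funnel_stand: Wooden slotted stand, base 95 by 75 mm, with a copper funnel (76 mm mouth) set in it, 140 mm high in all, loose. Origin: centre of its underside. Bystander.
- tray: The sliding wooden tray with its front panel and brass pull, axes as the case's. Its origin coincides with the case's origin when shut and moves out with it along the case's -y; use tray_in and pull_post for where its parts are.
Mind the look-alikes: they are no part of the job. What is meant by the tin is not purple, and is the smaller of those in its own colour.

How it is judged:
On the way:
1. the tray is drawn out with all bolts free (value of joint tray_slide above 0.095 m), for 0.2 s.
At the end, for the whole second after the job is handed in: The tray is drawn out more than 95 mm of its 110 mm; the tin lies at rest inside the tray's walls, below their tops; the jar stands upright (within 0.15 rad) at rest on the shelf (value of joint tray_slide above 0.095 m and x of tin in the frame of tray_in between -0.058 and 0.058 m and y of tin in the frame of tray_in between -0.097 and 0.097 m and z of tin in the frame of tray_in between -0.005 and 0.03 m and linear speed of each of tin, jar below 0.02 m/s and height (world z) of jar below 0.008 m and angle between jar's own z axis and vertical below 0.15 rad); the robot touches nothing.
It fails at once if a bottle or the funnel stand is shifted more than 25 mm or tipped, or the jar is tipped over (distance of any of bottle_tall, bottle_small, funnel_stand from where it was at the start of the episode above 0.025 m or angle between any of bottle_tall, bottle_small, funnel_stand's own z axis and vertical above 0.35 rad or angle between jar's own z axis and vertical above 0.7 rad).
It fails at once if the tin is lifted off the deck (height (world z) of tin above 0.1 m).
It fails at once if the tray runs into the jar (contact force between tray and jar above 1.5 N).
It fails at once if the tray is wrenched (more than 60 N from the fingers) (contact force between tray and the fingers above 60 N).
It also fails if it takes over 72 s, if anything falls off the work surface, if the arm or the gripper's body presses on something with over 40 N, if the wrist force passes 120 N, or if a joint passes its speed limit or range.

### The arm

A 6-joint arm with a two-finger parallel gripper is mounted at the origin on the work surface. World frame = base frame: x ahead of the robot, y to its left, z up, the work surface at z = 0. Lengths are in m, angles in rad, forces in N, time in s.
With the tool pointing down it reaches from about 0.35 to 0.975 m from the base axis. Payload 4.9 kg.
Tool frame: the origin (TCP) lies on the centre line of the jaws, within the pads' length; the fingertips stand manip.tcp_to_tips ahead of it and the grasp point (between the pads) is the TCP (manip.tcp_to_tips is the distance from the TCP to the fingertips, in m); y points along the fingers, z is the direction in which the jaws open and shut, and the axes are right-handed (so a half turn about y gives the same grasp; the last joint's range is limited). The gripper opens to 85 mm and grips with 20 to 120 N. Pads are 22 mm wide; open, the fingers measure 114 mm over their backs; the gripper's body (76 mm by 85 mm) begins 54 mm behind the grasp point. The pads swing forward as they close: fully open they stand 13 mm farther back than shut.
Start: joints at [1.099, 0.053, 1.613, -0, 1.476, -0.119], TCP at [0.216, 0.586, 0.25] pointing down, gripper open.
Joint ranges: [-3.01, 3.01], [-1.01, 2.22], [0.06, 2.58], [-1.02, 4.17], [0.09, 2.62], [-3.14, 3.14]. Speed limits (rad/s): [2.57, 2.57, 3.14, 3.14, 3.14, 3.14].

### API

Orientations are given as a unit quaternion [w, x, y, z].
In Python, from plant import manip gives the robot as it stands.
- The arm moves only by the tool apply_moves, never from a script. Its argument "moves" is a list of rows, each a list of 7 numbers: the gripper's target within -1 to 1 (shut at 1, half-way at 0, fully open at -1), then the shift along the tool's x, y, z in mm, then the turn, a rotation vector about the tool's x, y, z in degrees. A call has 1 to 20 rows; each row shifts and turns the commanded pose from where the row before left it, along the tool's axes as they then stand; what a row does not reach is not made up. A row lasts 1/10 s, in which the tool goes at most 50 mm and 8.59 degrees, less where a joint would pass 70% of its speed; a pose out of reach is approached as far as the arm can. A call with a gripper value outside its range is refused whole. The fingers move at their own pace and stop on an object; the grip force is fixed at half the most. Time passes only in rows, so rows that do not move let the fingers close. It gives the time, the measured TCP pose, the force and the opening at its end, in the units of the state.
- manip.state(): the state, without advancing time (a new reading comes with each control period).
- manip.grab_frame(name): name is "scene" or "side" or "wrist"; returns the picture (480x640x3 uint8, blue, green, red); there is no depth.
- manip.calibration(name): a dict with "mtx" (3x3 intrinsics, pixels), "T" (4x4, takes a point from camera to world coordinates); the wrist camera has in their place "T_tool_cam" (4x4, takes a point from camera to tool coordinates, whose origin is the TCP and whose axes are the tool frame's). Camera axes: x right, y down, z forward; pixel columns grow to the right and rows downward; lengths in m; the calibration is good to about 2 mm. The wrist camera is an equidistant fisheye: a pixel r from the principal point sees the ray r / f radians off the axis. A picture is of the moment at which its call begins: read the wrist's pose just before it. calibration takes no time and is no camera call.
- manip.job_done(): hands the job in, once; it reports no verdict.
The state is a dict: "time": time; "joint_pos": joint angles; "joint_vel": joint speeds; "joint_efforts": joint torques, N m; "tool_pos": TCP position; "tool_rot": TCP orientation; "contact_force": force on the tool from outside, world axes, zero at the start; "ft_torque": the same for the moment, N m; "gripper_width": opening from 0.0 (shut) to 1.0 (fully open).
Only numpy, scipy, OpenCV 4.12 (cv2) and the standard library are available. Lean on these libraries where they do the work, as an engineer would, in place of code of your own. Each camera call takes 0.05 s, during which the arm holds its last target. There are 200 camera calls.

## Working session

There is one attempt and no reset: what is moved stays moved. The work goes in short steps, Python scripts to look and compute and a tool call to move; the robot and the scene stay as the last step left them, time stands still between calls to the robot, and variables do not carry over. Pictures are saved under pics/ and viewed, about 8 in all and at most 12, crops included, and the job is handed in when it is done.

Besides the shell and the picture viewer there is one more tool, called after "Call:" as name(argument=value, ...) on one line, values as JSON. apply_moves: Moves the arm, as the interface text tells. Its arguments: {"type":"object","properties":{"moves":{"type":"array","items":{"type":"array","items":{"type":"number"}}}},"required":["moves"]}

```bash
ls; mkdir -p pics; python3 - <<'E'
from plant import manip
import cv2
print(manip.state()); print(manip.tcp_to_tips)
for n in("scene","side","wrist"):
    cv2.imwrite(f"pics/{n}0.png",manip.grab_frame(n)); print(n,manip.calibration(n))
E
```

```text
pics
{'time': 0.0, 'joint_pos': array([ 1.09899825e+00,  5.33600959e-02,  1.61426819e+00, -3.62325205e-05,
        1.47599167e+00, -1.18998846e-01]), 'joint_vel': array([-7.31112603e-04, -7.23878651e-04,  1.40038327e-03, -6.63609825e-04,
        8.71683102e-05,  2.45568330e-04]), 'joint_efforts': array([ 1.06839427e-03, -3.93669176e+01, -3.70178568e+01, -3.08228289e-05,
        7.05790822e-03, -6.82876518e-06]), 'tool_pos': array([0.2156995 , 0.58598926, 0.24907638]), 'tool_rot': array([-0.69544425,  0.6968231 , -0.12428268,  0.12388975]), 'contact_force': array([-0.83703393, -0.25003315,  0.81953707]), 'ft_torque': array([-0.03473516, -0.03596488, -0.00551143]), 'gripper_width': 0.9972839486433517}
0.019
scene {'mtx': array([[484.48106997,   0.        , 306.19855054],
       [  0.        , 484.48106997, 230.22590239],
       [  0.        ,   0.        ,   1.        ]]), 'T': array([[-0.14829402,  0.57588826, -0.80396617,  1.40780937],
       [ 0.98894048,  0.08440709, -0.12195153,  0.17597924],
       [-0.00237001, -0.81315937, -0.58203628,  0.66919878],
       [ 0.        ,  0.    
[... 374 characters left out ...]
1],
       [ 5.37355619e-04, -8.12134848e-01, -5.83469536e-01,
         8.21836125e-01],
       [ 0.00000000e+00,  0.00000000e+00,  0.00000000e+00,
         1.00000000e+00]])}
wrist {'mtx': array([[371.64829954,   0.        , 321.21673813],
       [  0.        , 371.64829954, 239.25869218],
       [  0.        ,   0.        ,   1.        ]]), 'T_tool_cam': array([[ 1.11116432e-04,  9.55402200e-01,  2.95307677e-01,
        -7.61670403e-02],
       [-7.52334843e-04, -2.95307516e-01,  9.55401960e-01,
        -1.23206363e-01],
       [ 9.99999711e-01, -3.28331112e-04,  6.85968847e-04,
         3.07128199e-04],
       [ 0.00000000e+00,  0.00000000e+00,  0.00000000e+00,
         1.00000000e+00]])}
```

View pics/scene0.png

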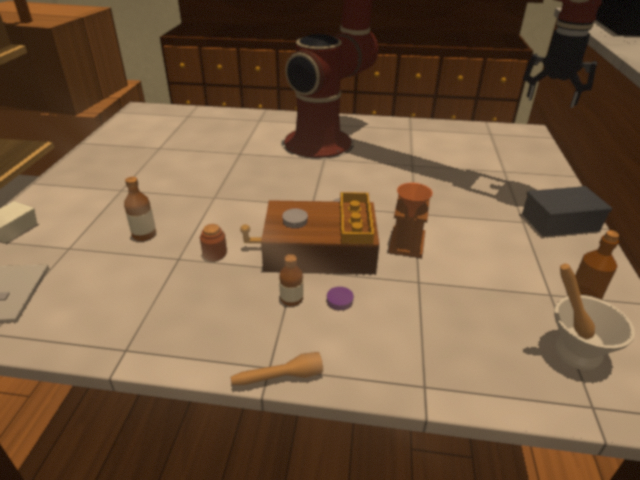

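View pics/side0.png

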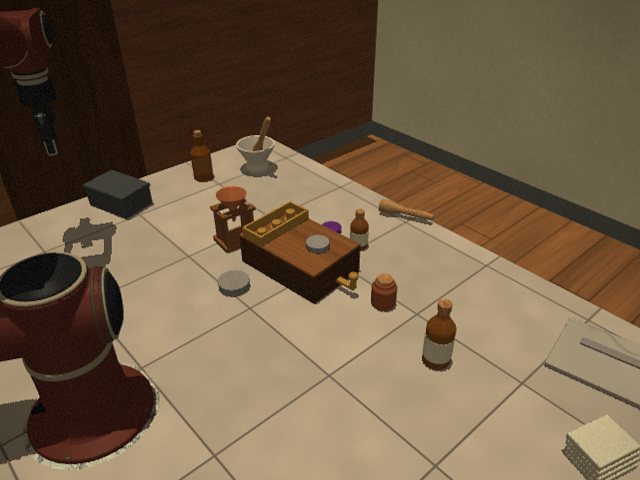

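Scene: the candidates for the tin are the grey one on the deck (scene 295,217; side 317,243), a larger grey one on the table (side 234,284) and a purple one (scene 340,297; side 332,228). The one on the deck is meant. The jar is at scene (213,242), side (384,292). Next is a close crop to confirm this and get the case corners.

```bash
python3 - <<'E'
import cv2,numpy as np
a=cv2.imread("pics/scene0.png")[170:320,190:440]; b=cv2.imread("pics/side0.png")[180:330,205:405+50]
a=cv2.resize(a,None,fx=3,fy=2*1,interpolation=cv2.INTER_CUBIC) if 0 else cv2.resize(a,(750,450),interpolation=cv2.INTER_CUBIC)[:, :]
b=cv2.resize(b,(750,450),interpolation=cv2.INTER_CUBIC)
out=np.vstack([cv2.resize(a,(500,300)),cv2.resize(b,(500,300))])
cv2.imwrite("pics/crop1.png",cv2.convertScaleAbs(out,alpha=1.5))
E
```

```text
(no output)
```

View pics/crop1.png

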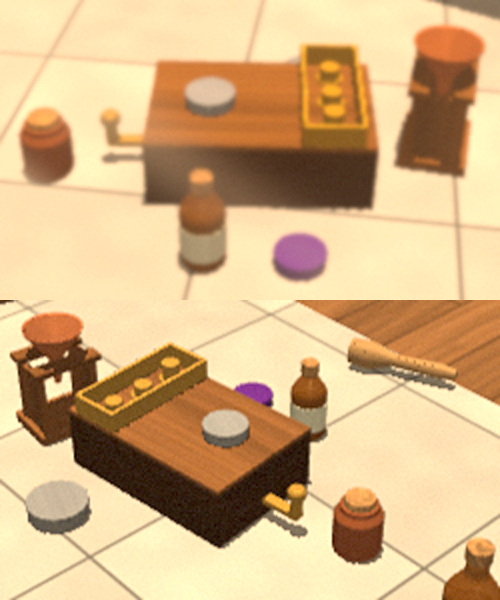

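```bash
cat > h.py <<'E'
import numpy as np
from plant import manip
def ray(n,u,v):
    c=manip.calibration(n);d=c["T"][:3,:3]@np.linalg.solve(c["mtx"],[u,v,1]);return c["T"][:3,3],d
def pl(n,u,v,z):
    o,d=ray(n,u,v);return o+d*(z-o[2])/d[2]
def tri(p,q):
    A=[];b=[]
    for n,(u,v) in(("scene",p),("side",q)):
        o,d=ray(n,u,v);d/=np.linalg.norm(d);P=np.eye(3)-np.outer(d,d);A.append(P);b.append(P@o)
    return np.linalg.lstsq(np.vstack(A),np.hstack(b),rcond=None)[0]
def wpx(u,v,z):   # wrist pixel onto plane
    from scipy.spatial.transform import Rotation as R
    c=manip.calibration("wrist");s=manip.state();k=c["mtx"]
    x=np.array([u-k[0,2],v-k[1,2]])/k[0,0];r=np.hypot(*x)
    d=np.array([*(x/max(r,1e-9)*np.sin(r)),np.cos(r)])
    q=s["tool_rot"];W=R.from_quat([q[1],q[2],q[3],q[0]]).as_matrix()
    T=c["T_tool_cam"];o=W@T[:3,3]+s["tool_pos"];d=W@T[:3,:3]@d
    return o+d*(z-o[2])/d[2]
E
python3 - <<'E'
from h import *
np.set_printoptions(precision=4,suppress=True)
from scipy.spatial.transform import Rotation as R
for k,n,u,v,z in [("c+x-y","scene",262.5,239.5,.08),("c+x+y","scene",379,245,.08),("c-x-y","scene",268.5,201,.08),("c-x+y","scene",373.5,203,.08),
 ("c+x-y","side",360,246.5,.08),("c-x-y","side",315,276,.08),("c-x+y","side",241.5,234,.08),
 ("tin","scene",295,215,.096),("tin","side",317.5,240.5,.096),("post","scene",245,227,.062),("post","side",353.5,274,.062),
 ("jar","scene",211.5,227,.072),("jar","side",384,277,.072),("smallb","scene",290.5,258,.105),("smallb","side",360,212,.105),
 ("tallb","scene",131,181,.15),("tallb","side",445,304,.15),("funnel","scene",414.5,188,.14),("funnel","side",231.5,193,.14)]:
    print(k,n,pl(n,u,v,z))
q=manip.state()["tool_rot"];print(R.from_quat([q[1],q[2],q[3],q[0]]).as_matrix())
E
```

```text
c+x-y scene [ 0.6389 -0.0307  0.08  ]
c+x+y scene [0.6231 0.2043 0.08  ]
c-x-y scene [ 0.4931 -0.0496  0.08  ]
c-x+y scene [0.467  0.1877 0.08  ]
c+x-y side [ 0.6348 -0.0422  0.08  ]
c-x-y side [ 0.4868 -0.0544  0.08  ]
c-x+y side [0.4623 0.1815 0.08  ]
tin scene [0.5645 0.0241 0.096 ]
tin side [0.5632 0.0238 0.096 ]
post scene [ 0.5765 -0.0847  0.062 ]
post side [ 0.569  -0.0888  0.062 ]
jar scene [ 0.6006 -0.1514  0.072 ]
jar side [ 0.6015 -0.1489  0.072 ]
smallb scene [0.7201 0.0421 0.105 ]
smallb side [0.7112 0.0354 0.105 ]
tallb scene [ 0.5655 -0.3324  0.15  ]
tallb side [ 0.5514 -0.3395  0.15  ]
funnel scene [0.4901 0.2709 0.14  ]
funnel side [0.4997 0.2676 0.14  ]
[[ 0.9384 -0.0007  0.3455]
 [-0.3455 -0.0015  0.9384]
 [-0.0002 -1.     -0.0016]]
```

The crop confirms it: the small grey tin is on the deck at (295,215) scene. The case is centred at about (0.553, 0.074) with yaw of about 6°, and the two views agree to a few mm. I move above the middle bolt with the jaws shut and opening along case x.

Call:
apply_moves(moves=[[1, 42, 0, -27, 0, 0, 0], [1, 42, 0, -27, 0, 0, 0], [1, 42, 0, -27, 0, 0, 0], [1, 42, 0, -27, 0, 0, 0], [1, 42, 0, -27, 0, 0, 0], [1, 42, 0, -27, 0, 0, 0], [1, 42, 0, -27, 0, 0, 0], [1, 42, 0, -27, 0, 0, 0], [1, 42, 0, -27, 0, 0, 0], [1, 42, 0, -27, 0, 0, 0], [1, 40, 0, -26, 0, 0, 0], [1, 0, 0, 0, 0, 8, 0], [1, 0, 0, 0, 0, 8, 0], [1, 0, 0, 0, 0, 8, 0], [1, 0, 0, 0, 0, 8, 0], [1, 0, 0, 0, 0, 8, 0], [1, 0, 0, 0, 0, 8, 0], [1, 0, 0, 0, 0, 8, 0], [1, 0, 0, 0, 0, 8, 0], [1, 0, 0, 0, 0, 0, 0]])

```text
time: 2.15
tool_pos: [0.5451, 0.1497, 0.2499]
tool_rot: [-0.524, 0.525, -0.474, 0.474]
contact_force: [0.7, -0.3, 0.4]
gripper_width: 0.001
```

```bash
python3 - <<'E'
from h import *
import cv2
s=manip.state();print(s["tool_pos"],s["tool_rot"],s["contact_force"],s["gripper_width"])
im=manip.grab_frame("wrist");cv2.imwrite("pics/w1.png",im)
E
```

```text
[0.54510466 0.14973132 0.24988264] [-0.52445242  0.52487294 -0.47422165  0.47389016] [ 0.69237662 -0.29102859  0.35303197] 0.0013165772215680599
```

View pics/w1.png

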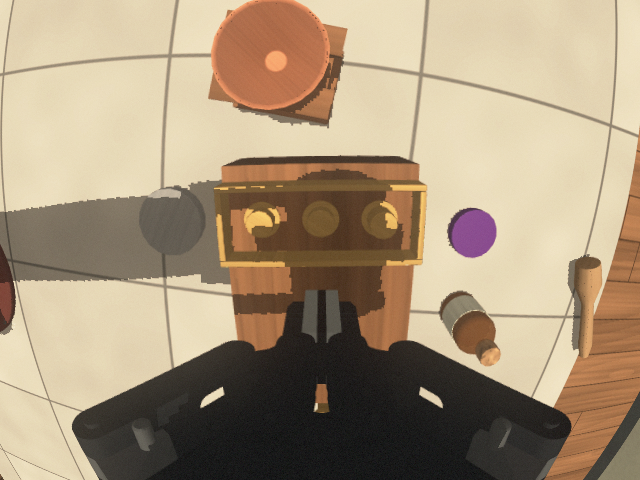

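The wrist view shows the bolts at (262,221), (321,218) and (383,218). The outer corners of the well rim are at (217,185), (425,186), (422,265) and (221,265), square to the tool.

```bash
python3 - <<'E'
from h import *
P=[wpx(u,v,.106) for u,v in((217,185),(425,186),(422,265),(221,265))]
c=np.mean(P,0);print(P,c)
e=P[1]-P[0];f=P[2]-P[3];print(np.linalg.norm(e),np.linalg.norm(f),np.linalg.norm(P[0]-P[3]),np.degrees(np.arctan2(e[1],e[0])),np.degrees(np.arctan2(f[1],f[0])))
for p in((262,221),(321,218),(383,218)):print(wpx(*p,.1))
E
```

```text
[array([0.46375652, 0.17736606, 0.106     ]), array([0.61770843, 0.19262448, 0.106     ]), array([0.62657904, 0.13048127, 0.106     ]), array([0.46870921, 0.11403737, 0.106     ])] [0.5441883  0.15362729 0.106     ]
0.15470621161866382 0.1587239278795276 0.06352206030210747 5.66019206700175 5.946551388112012
[0.4988597  0.15139353 0.1       ]
[0.54350299 0.15827654 0.1       ]
[0.59056407 0.16333262 0.1       ]
```

Call:
apply_moves(moves=[[1, -3, 40, -1, 0, 0, 0], [1, 0, 40, 0, 0, 0, 0], [1, 0, 38, 0, 0, 0, 0], [1, 0, 0, 0, 0, 0, 0], [1, 0, 0, 0, 0, 0, 0]])

```text
time: 2.7
tool_pos: [0.5438, 0.1526, 0.1323]
tool_rot: [-0.525, 0.525, -0.474, 0.473]
contact_force: [0.6, 0.4, 0.2]
gripper_width: 0.004
```

Call:
apply_moves(moves=[[1, 0, 4, 0, 0, 0, 0], [1, 0, 3, 0, 0, 0, 0], [1, 0, 3, 0, 0, 0, 0], [1, 0, 3, 0, 0, 0, 0], [1, 0, 0, 0, 0, 0, 0], [1, 0, 0, 0, 0, 0, 0]])

```text
time: 3.3
tool_pos: [0.544, 0.1527, 0.1193]
tool_rot: [-0.525, 0.525, -0.474, 0.474]
contact_force: [0.2, -0.0, -0.0]
gripper_width: -0.002
```

Call:
apply_moves(moves=[[1, 0, 3, 0, 0, 0, 0], [1, 0, 3, 0, 0, 0, 0], [1, 0, 1, 0, 0, 0, 0], [1, 0, 0, 0, 0, 0, 0]])

```text
time: 3.7
tool_pos: [0.5443, 0.1527, 0.1126]
tool_rot: [0.525, -0.524, 0.474, -0.474]
contact_force: [-0.1, -0.6, 4.1]
gripper_width: 0.001
```

Call:
apply_moves(moves=[[1, 0, 3, 0, 0, 0, 0], [1, 0, 3, 0, 0, 0, 0], [1, 0, 1, 0, 0, 0, 0], [1, 0, 0, 0, 0, 0, 0]])

```text
time: 4.1
tool_pos: [0.5444, 0.1527, 0.1058]
tool_rot: [0.525, -0.524, 0.474, -0.474]
contact_force: [-0.5, -0.2, 4.7]
gripper_width: 0.002
```

Call:
apply_moves(moves=[[1, 0, 1, 0, 0, 0, 0], [1, 0, 0.5, 0, 0, 0, 0], [1, 0, 0, 0, 0, 0, 0]])

```text
time: 4.4
tool_pos: [0.5445, 0.1527, 0.1057]
tool_rot: [0.525, -0.525, 0.474, -0.474]
contact_force: [-5.4, -0.4, 12.5]
gripper_width: 0.004
```

Call:
apply_moves(moves=[[1, 0, -5, 0, 0, 0, 0], [1, 0, -5, 0, 0, 0, 0], [1, 0, -5, 0, 0, 0, 0], [1, 0, 0, 0, 0, 0, 0], [1, 0, 0, 0, 0, 0, 0]])

```text
time: 4.9
tool_pos: [0.5442, 0.1527, 0.1189]
tool_rot: [0.525, -0.524, 0.474, -0.474]
contact_force: [1.6, 0.8, 2.6]
gripper_width: -0.0
```

Bolt 1 was locked and is now free. Next is bolt 0.

Call:
apply_moves(moves=[[1, 0, -14, 0, 0, 0, 0], [1, 0, 0, -24, 0, 0, 0], [1, 0, 0, -24, 0, 0, 0], [1, 0, 7, 0, 0, 0, 0], [1, 0, 4, 0, 0, 0, 0], [1, 0, 3, 0, 0, 0, 0], [1, 0, 0, 0, 0, 0, 0], [1, 0, 0, 0, 0, 0, 0]])

```text
time: 5.7
tool_pos: [0.4967, 0.1478, 0.1188]
tool_rot: [-0.524, 0.525, -0.474, 0.474]
contact_force: [-0.0, 0.6, 0.8]
gripper_width: -0.003
```

Call:
apply_moves(moves=[[1, 0, 0, 0, 0, 0, 0]])

```text
time: 5.8
tool_pos: [0.4967, 0.1479, 0.119]
tool_rot: [0.525, -0.525, 0.474, -0.474]
contact_force: [0.6, -0.2, 0.5]
gripper_width: -0.002
```

Call:
apply_moves(moves=[[1, 0, 2, 0, 0, 0, 0], [1, 0, 0, 0, 0, 0, 0]])

```text
time: 6.0
tool_pos: [0.4962, 0.1478, 0.1166]
tool_rot: [-0.524, 0.525, -0.474, 0.474]
contact_force: [-0.0, 0.5, 0.1]
gripper_width: -0.001
```

Call:
apply_moves(moves=[[1, 0, 0, 0, 0, 0, 0]])

```text
time: 6.1
tool_pos: [0.4962, 0.1478, 0.1167]
tool_rot: [-0.525, 0.525, -0.474, 0.474]
contact_force: [-0.9, -0.1, 0.9]
gripper_width: 0.001
```

Bolt 0 is locked, so I press it fully, release it and check.

Call:
apply_moves(moves=[[1, 0, 4, 0, 0, 0, 0], [1, 0, 4, 0, 0, 0, 0], [1, 0, 3, 0, 0, 0, 0], [1, 0, 1.5, 0, 0, 0, 0], [1, 0, 0, 0, 0, 0, 0]])

```text
time: 6.6
tool_pos: [0.4969, 0.1479, 0.1058]
tool_rot: [0.525, -0.524, 0.474, -0.474]
contact_force: [-1.7, -0.9, 8.3]
gripper_width: 0.0
```

Call:
apply_moves(moves=[[1, 0, -5, 0, 0, 0, 0], [1, 0, -5, 0, 0, 0, 0], [1, 0, -4, 0, 0, 0, 0], [1, 0, 0, 0, 0, 0, 0], [1, 0, 0, 0, 0, 0, 0]])

```text
time: 7.1
tool_pos: [0.4965, 0.1479, 0.1184]
tool_rot: [0.525, -0.524, 0.474, -0.474]
contact_force: [0.5, -0.1, 1.8]
gripper_width: 0.002
```

Call:
apply_moves(moves=[[1, 0, -14, 0, 0, 0, 0], [1, 0, -3, 48, 0, 0, 0], [1, 0, 0, 48, 0, 0, 0], [1, 0, 10, 0, 0, 0, 0], [1, 0, 4, 0, 0, 0, 0], [1, 0, 3, 0, 0, 0, 0], [1, 0, 0, 0, 0, 0, 0], [1, 0, 0, 0, 0, 0, 0]])

```text
time: 7.9
tool_pos: [0.591, 0.1574, 0.119]
tool_rot: [-0.525, 0.525, -0.474, 0.474]
contact_force: [-0.7, -1.6, 3.1]
gripper_width: 0.002
```

Call:
apply_moves(moves=[[1, 0, 0, 0, 0, 0, 0]])

```text
time: 8.0
tool_pos: [0.5911, 0.1574, 0.1189]
tool_rot: [-0.524, 0.525, -0.474, 0.474]
contact_force: [-1.2, -0.9, 2.6]
gripper_width: 0.0
```

Bolt 2 was already free. Now I move towards the jar, opening the jaws, and look.

Call:
apply_moves(moves=[[1, 0, -40, 0, 0, 0, 0], [1, 0, -40, 0, 0, 0, 0], [-1, 45, -20, -4, 0, 0, 0], [-1, 48, 0, -4, 0, 0, 0], [-1, 48, 0, -5, 0, 0, 0], [-1, 48, 0, -5, 0, 0, 0], [-1, 47, 0, -4, 0, 0, 0], [-1, 0, 0, 0, 0, 0, 0], [-1, 0, 0, 0, 0, 0, 0]])

```text
time: 8.9
tool_pos: [0.593, -0.0801, 0.2178]
tool_rot: [-0.524, 0.524, -0.475, 0.474]
contact_force: [0.2, 0.3, 0.6]
gripper_width: 1.001
```

```bash
python3 - <<'E'
from h import *
import cv2
s=manip.state();print(s["tool_pos"],s["tool_rot"],s["contact_force"],s["gripper_width"])
im=manip.grab_frame("wrist");cv2.imwrite("pics/w2.png",im)
E
```

```text
[ 0.59295072 -0.08006979  0.2177941 ] [-0.52406752  0.52406881 -0.47529646  0.47412909] [0.18799836 0.26857163 0.64140177] 1.000710896920173
```

View pics/w2.png

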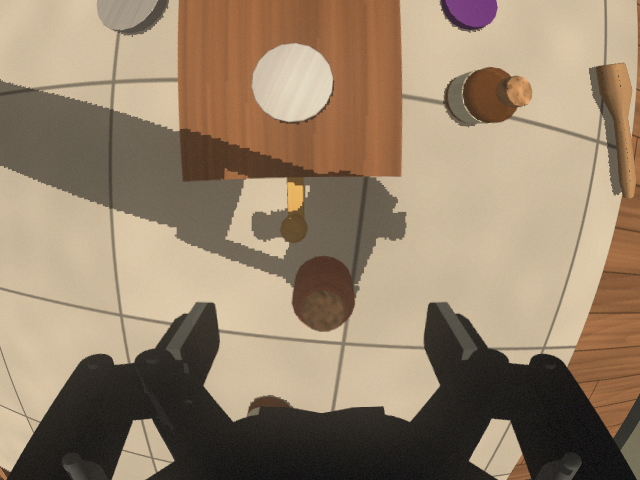

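The wrist view shows the cork at (323,309), the post head at (293,228), the tin at (292,83) and the case's front edge corners at (184,181) and (402,177).

```bash
python3 - <<'E'
from h import *
s=manip.state()["tool_pos"]
for n,u,v,z in(("cork",323,309,.072),("post",293,229,.062),("tin",292,83,.096),("cornL",184,181,.08),("cornR",402,177,.08),("jarbase",323,288,.05)):
    p=wpx(u,v,z);a=np.radians(5.8);d=(p-s)[:2];print(n,p,"case dx,dy from tcp mm",1e3*(d@[np.cos(a),np.sin(a)]),1e3*(d@[-np.sin(a),np.cos(a)]))
E
```

```text
cork [ 0.60056735 -0.14477473  0.072     ] case dx,dy from tcp mm 0.7749306814582133 -66.17009801438155
post [ 0.57070561 -0.08276909  0.062     ] case dx,dy from tcp mm -22.667875907842472 -1.4641707727928255
tin [0.56305143 0.0247356  0.096     ] case dx,dy from tcp mm -19.418850229789495 106.26367048454578
cornL [ 0.48741971 -0.04874221  0.08      ] case dx,dy from tcp mm -102.08878202607154 40.80507647280513
cornR [ 0.64579832 -0.0311682   0.08      ] case dx,dy from tcp mm 57.25500661497024 42.28397022275628
jarbase [ 0.59974443 -0.13598111  0.05      ] case dx,dy from tcp mm 0.8448679860841065 -57.3383421331632
```

Call:
apply_moves(moves=[[-1, 34, 0, 1, 0, 0, 0], [-1, 34, 0, 0, 0, 0, 0], [-1, 0, 45, 0, 0, 0, 0], [-1, 0, 45, 0, 0, 0, 0], [-1, 0, 45, 0, 0, 0, 0], [-1, 0, 30, 0, 0, 0, 0], [-1, 0, 18, 0, 0, 0, 0], [-1, 0, 0, 0, 0, 0, 0], [1, 0, 0, 0, 0, 0, 0], [1, 0, 0, 0, 0, 0, 0], [1, 0, 0, 0, 0, 0, 0], [1, 0, 0, 0, 0, 0, 0], [1, 0, 0, 0, 0, 0, 0]])

```text
time: 10.25
tool_pos: [0.6032, -0.1473, 0.038]
tool_rot: [0.525, -0.524, 0.473, -0.475]
contact_force: [-0.7, 1.2, 6.6]
gripper_width: 0.635
```

The jar is gripped (0.635 × 85 mm ≈ 54 mm). I lift it a little, carry it in case +x and set it down.

Call:
apply_moves(moves=[[1, 0, -8, 0, 0, 0, 0], [1, 0, -7, 0, 0, 0, 0], [1, 0, 0, 20, 0, 0, 0], [1, 0, 0, 30, 0, 0, 0], [1, 0, 0, 30, 0, 0, 0], [1, 0, 0, 30, 0, 0, 0], [1, 0, 0, 15, 0, 0, 0], [1, 0, 0, 0, 0, 0, 0], [1, 0, 0, 0, 0, 0, 0]])

```text
time: 11.15
tool_pos: [0.7251, -0.1343, 0.0496]
tool_rot: [-0.524, 0.525, -0.475, 0.473]
contact_force: [-0.1, 0.2, -3.8]
gripper_width: 0.631
```

Call:
apply_moves(moves=[[1, 0, 6, 0, 0, 0, 0], [1, 0, 3, 0, 0, 0, 0], [1, 0, 2, 0, 0, 0, 0], [1, 0, 0, 0, 0, 0, 0]])

```text
time: 11.55
tool_pos: [0.7252, -0.1345, 0.0387]
tool_rot: [-0.524, 0.525, -0.475, 0.474]
contact_force: [0.4, 0.5, -3.1]
gripper_width: 0.636
```

Call:
apply_moves(moves=[[1, 0, 1, 0, 0, 0, 0], [1, 0, 0, 0, 0, 0, 0]])

```text
time: 11.75
tool_pos: [0.7259, -0.1345, 0.0383]
tool_rot: [0.525, -0.525, 0.474, -0.474]
contact_force: [0.3, -0.3, -4.0]
gripper_width: 0.639
```

Call:
apply_moves(moves=[[1, 0, 1, 0, 0, 0, 0], [1, 0, 0, 0, 0, 0, 0]])

```text
time: 11.95
tool_pos: [0.7261, -0.1345, 0.0381]
tool_rot: [0.525, -0.525, 0.474, -0.474]
contact_force: [-2.8, 0.9, -0.9]
gripper_width: 0.631
```

Set down. I release, rise and go over the gap behind the post with the jaws shut.

Call:
apply_moves(moves=[[0.2, 0, 0, 0, 0, 0, 0], [-1, 0, 0, 0, 0, 0, 0], [-1, 0, 0, 0, 0, 0, 0], [-1, 0, -20, 0, 0, 0, 0], [-1, 0, -40, 0, 0, 0, 0], [-1, 0, -45, 0, 0, 0, 0], [1, -23, -7, -37, 0, 0, 0], [1, -23, 0, -37, 0, 0, 0], [1, -23, 0, -37, 0, 0, 0], [1, -24, 0, -38, 0, 0, 0], [1, 0, 30, 0, 0, 0, 0], [1, 0, 0, 0, 0, 0, 0], [1, 0, 0, 0, 0, 0, 0]])

```text
time: 13.25
tool_pos: [0.5688, -0.0571, 0.1205]
tool_rot: [0.525, -0.524, 0.474, -0.474]
contact_force: [-0.0, -0.5, -0.6]
gripper_width: -0.001
```

```bash
python3 - <<'E'
from h import *
import cv2
s=manip.state();print(s["tool_pos"],s["tool_rot"],s["contact_force"],s["gripper_width"])
w=manip.grab_frame("wrist");b=manip.grab_frame("side")
out=np.hstack([cv2.resize(w,(400,300)),cv2.resize(b[150:350,190:457],(400,300))]);cv2.imwrite("pics/w3.png",cv2.convertScaleAbs(np.vstack([out,cv2.resize(w[240:390,221:421],(800,600))[:300]]),alpha=1.5))
E
```

```text
[ 0.56882134 -0.05712607  0.12053045] [ 0.5247549  -0.52445306  0.47381054 -0.47443108] [-0.03202881 -0.46750404 -0.63141993] -0.0006640275071707226
```

View pics/w3.png

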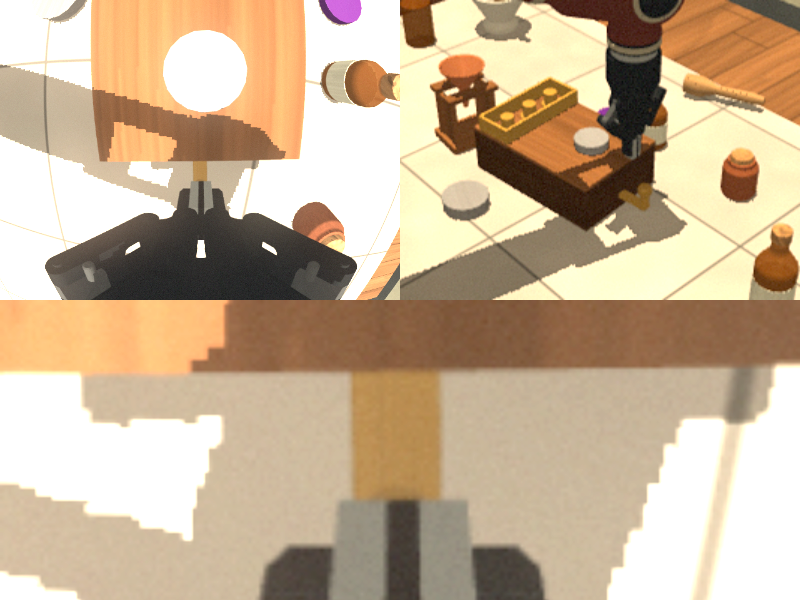

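The jar stands upright to the right. The fingers line up with the bar (col 320), and the case edge is at row 257.

```bash
python3 - <<'E'
from h import *
s=manip.state()["tool_pos"];a=np.radians(5.8)
for u,v,z in((320,257.5,.08),(320,290,.101)):
    d=(wpx(u,v,z)-s)[:2];print(1e3*(d@[np.cos(a),np.sin(a)]),1e3*(d@[-np.sin(a),np.cos(a)]))
E
```

```text
-0.9631370956457918 16.277629124228785
-0.9718932333637152 9.214482649193476
```

Call:
apply_moves(moves=[[1, 0, 25, 0, 0, 0, 0], [1, 0, 15, 0, 0, 0, 0], [1, 0, 10, 0, 0, 0, 0], [1, 0, 0, 0, 0, 0, 0]])

```text
time: 13.75
tool_pos: [0.5674, -0.0569, 0.0674]
tool_rot: [-0.524, 0.525, -0.475, 0.473]
contact_force: [-0.9, -0.4, 0.2]
gripper_width: -0.001
```

Call:
apply_moves(moves=[[1, 0, 10, 0, 0, 0, 0], [1, 0, 6, 0, 0, 0, 0], [1, 0, 0, 0, 0, 0, 0]])

```text
time: 14.05
tool_pos: [0.5677, -0.0568, 0.0524]
tool_rot: [-0.524, 0.525, -0.475, 0.474]
contact_force: [-0.3, -0.8, -0.9]
gripper_width: -0.001
```

Call:
apply_moves(moves=[[1, 4, 0, 0, 0, 0, 0], [1, 3, 0, 0, 0, 0, 0], [1, 3, 0, 0, 0, 0, 0], [1, 3, 0, 0, 0, 0, 0]])

```text
time: 14.45
tool_pos: [0.57, -0.07, 0.0538]
tool_rot: [0.525, -0.524, 0.474, -0.474]
contact_force: [-0.0, 1.4, 0.8]
gripper_width: 0.002
```

Call:
apply_moves(moves=[[1, 4, 0, 0, 0, 0, 0], [1, 5, 0, 0, 0, 0, 0], [1, 5, 0, 0, 0, 0, 0], [1, 5, 0, 0, 0, 0, 0]])

```text
time: 14.85
tool_pos: [0.5718, -0.0893, 0.0535]
tool_rot: [0.525, -0.524, 0.474, -0.474]
contact_force: [0.4, 1.0, 0.8]
gripper_width: 0.001
```

Call:
apply_moves(moves=[[1, 10, 0, 0, 0, 0, 0], [1, 10, 0, 0, 0, 0, 0], [1, 10, 0, 0, 0, 0, 0], [1, 10, 0, 0, 0, 0, 0], [1, 10, 0, 0, 0, 0, 0], [1, 8, 0, 0, 0, 0, 0], [1, 6, 0, 0, 0, 0, 0], [1, 4, 0, 0, 0, 0, 0], [1, 0, 0, 0, 0, 0, 0]])

```text
time: 15.75
tool_pos: [0.5781, -0.1572, 0.0532]
tool_rot: [-0.524, 0.525, -0.474, 0.474]
contact_force: [-1.2, 0.3, -0.6]
gripper_width: 0.002
```

Call:
apply_moves(moves=[[1, 4, 0, 0, 0, 0, 0], [1, 4, 0, 0, 0, 0, 0], [1, 3, 0, 0, 0, 0, 0], [1, 2, 0, 0, 0, 0, 0]])

```text
time: 16.15
tool_pos: [0.5795, -0.1695, 0.0531]
tool_rot: [-0.525, 0.525, -0.474, 0.474]
contact_force: [-0.4, 1.1, -0.6]
gripper_width: 0.005
```

Call:
apply_moves(moves=[[1, 2, 0, 0, 0, 0, 0], [1, 1, 0, 0, 0, 0, 0], [1, 0, 0, 0, 0, 0, 0]])

```text
time: 16.45
tool_pos: [0.5799, -0.1726, 0.0532]
tool_rot: [-0.524, 0.525, -0.474, 0.474]
contact_force: [-0.7, 0.6, -0.1]
gripper_width: 0.001
```

Call:
apply_moves(moves=[[1, 2, 0, 0, 0, 0, 0], [1, 1, 0, 0, 0, 0, 0]])

```text
time: 16.65
tool_pos: [0.58, -0.1743, 0.0531]
tool_rot: [0.525, -0.524, 0.475, -0.473]
contact_force: [-0.8, 8.0, 1.2]
gripper_width: 0.006
```

Call:
apply_moves(moves=[[1, 1, 0, 0, 0, 0, 0], [1, 1, 0, 0, 0, 0, 0]])

```text
time: 16.85
tool_pos: [0.5801, -0.1744, 0.053]
tool_rot: [0.526, -0.523, 0.476, -0.472]
contact_force: [-1.9, 13.9, 4.4]
gripper_width: 0.006
```

```bash
python3 - <<'E'
from h import *
import cv2
w=manip.grab_frame("wrist");b=manip.grab_frame("side")
out=np.hstack([cv2.resize(w,(400,300)),cv2.resize(b[150:350,190:457],(400,300))]);cv2.imwrite("pics/w4.png",cv2.convertScaleAbs(out,alpha=1.4))
E
```

```text
(no output)
```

View pics/w4.png

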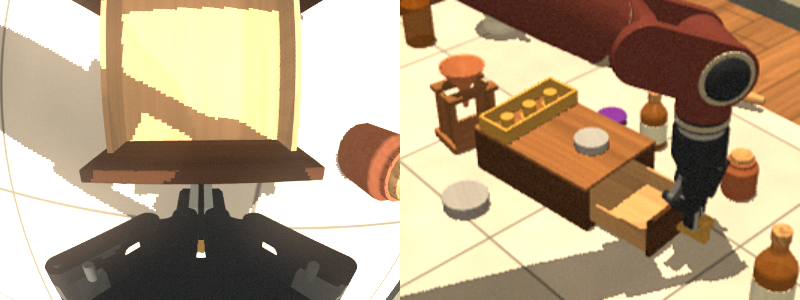

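The tray is fully out, with 14 N felt at the stop and the jar clear. I back off, rise and go behind the tin.

Call:
apply_moves(moves=[[1, -7, 0, 0, 0, 0, 0], [1, 0, -35, 0, 0, 0, 0], [1, 0, -45, 0, 0, 0, 0], [0.4, -45, -30, 0, 0, 0, 0], [0.4, -48, 0, 0, 0, 0, 0], [0.4, -48, 0, 1, 0, 0, 0], [0.4, -48, 0, 1, 0, 0, 0], [0.4, -46, 0, 1, 0, 0, 0], [0.4, 0, 0, 0, 0, 0, 0], [0.4, 0, 0, 0, 0, 0, 0]])

```text
time: 17.95
tool_pos: [0.5596, 0.0609, 0.1614]
tool_rot: [-0.525, 0.525, -0.473, 0.474]
contact_force: [-0.1, -0.2, 0.3]
gripper_width: 0.299
```

```bash
python3 - <<'E'
from h import *
import cv2
s=manip.state();print(s["tool_pos"],s["contact_force"],s["gripper_width"])
d=np.array([.563,.0245])-s["tool_pos"][:2];a=np.radians(5.8)
print(1e3*(d@[np.cos(a),np.sin(a)]),1e3*(d@[-np.sin(a),np.cos(a)]))
b=manip.grab_frame("side")
cv2.imwrite("pics/w5.png",cv2.convertScaleAbs(cv2.resize(b[180:300,210:370],(640,480)),alpha=1.4))
E
```

```text
[0.5596387  0.06086725 0.1614091 ] [-0.05591095 -0.21908394  0.27658273] 0.2985707193079683
-0.3310472931070067 -36.520751610749265
```

View pics/w5.png

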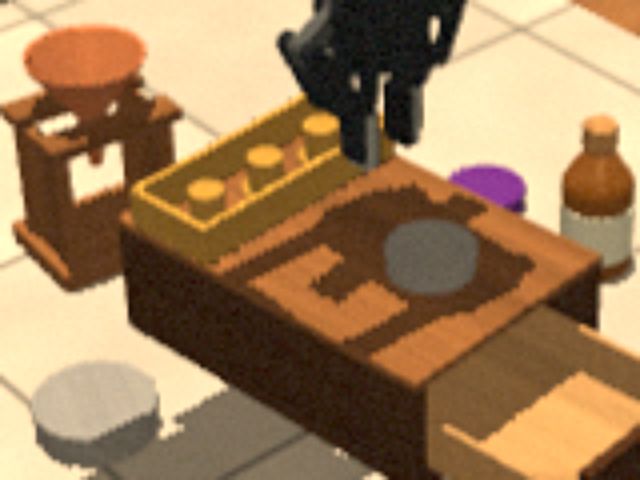

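The tin is clear ahead of the jaws. I back off 10 mm and lower.

Call:
apply_moves(moves=[[0.4, -10, 0, 0, 0, 0, 0], [0.4, 0, 30, 0, 0, 0, 0], [0.4, 0, 20, 0, 0, 0, 0], [0.4, 0, 5, 0, 0, 0, 0], [0.4, 0, 0, 0, 0, 0, 0]])

```text
time: 18.5
tool_pos: [0.5579, 0.0696, 0.1051]
tool_rot: [-0.524, 0.525, -0.475, 0.474]
contact_force: [-0.4, -0.0, -0.5]
gripper_width: 0.3
```

Call:
apply_moves(moves=[[0.4, 0, 3, 0, 0, 0, 0], [0.4, 0, 2, 0, 0, 0, 0], [0.4, 0, 0, 0, 0, 0, 0]])

```text
time: 18.8
tool_pos: [0.5589, 0.0702, 0.1017]
tool_rot: [0.525, -0.524, 0.474, -0.474]
contact_force: [0.2, -0.6, 1.0]
gripper_width: 0.304
```

Call:
apply_moves(moves=[[0.4, 6, 0, 0, 0, 0, 0], [0.4, 6, 0, 0, 0, 0, 0], [0.4, 8, 0, 0, 0, 0, 0], [0.4, 8, 0, 0, 0, 0, 0], [0.4, 8, 0, 0, 0, 0, 0]])

```text
time: 19.3
tool_pos: [0.5622, 0.0337, 0.1013]
tool_rot: [0.525, -0.524, 0.474, -0.474]
contact_force: [0.2, 0.8, 1.7]
gripper_width: 0.304
```

```bash
python3 - <<'E'
from h import *
import cv2
s=manip.state();print(s["tool_pos"],s["contact_force"],s["gripper_width"])
b=manip.grab_frame("side");w=manip.grab_frame("wrist")
cv2.imwrite("pics/w6.png",cv2.convertScaleAbs(np.hstack([cv2.resize(b[180:300,230:390],(400,300)),cv2.resize(w,(400,300))]),alpha=1.4))
E
```

```text
[0.56223976 0.03371061 0.10125472] [0.21820105 0.78918157 1.68283956] 0.3039198648139015
```

View pics/w6.png

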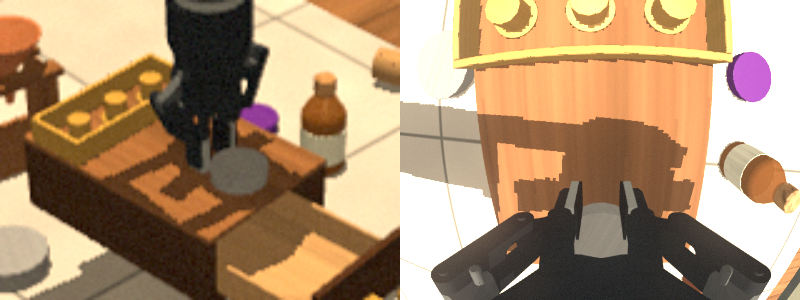

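The tin is cradled and sliding on the deck. I push it over the edge briskly but smoothly.

Call:
apply_moves(moves=[[0.4, 10, 0, 0, 0, 0, 0], [0.4, 14, 0, 0, 0, 0, 0], [0.4, 18, 0, 0, 0, 0, 0], [0.4, 18, 0, 0, 0, 0, 0], [0.4, 10, 0, 0, 0, 0, 0], [0.4, 0, 0, 0, 0, 0, 0], [0.4, 0, 0, 0, 0, 0, 0]])

```text
time: 20.1
tool_pos: [0.569, -0.0353, 0.1009]
tool_rot: [-0.524, 0.524, -0.474, 0.474]
contact_force: [0.1, 0.9, -1.0]
gripper_width: 0.3
```

Call:
apply_moves(moves=[[0.4, 0, -30, 0, 0, 0, 0], [0.4, 0, -45, 0, 0, 0, 0], [0.4, -45, -20, 0, 0, 0, 0], [0.4, -45, 0, 0, 0, 0, 0], [0.4, 0, 0, 0, 0, 0, 0]])

```text
time: 20.6
tool_pos: [0.5597, 0.059, 0.1974]
tool_rot: [0.527, -0.525, 0.472, -0.473]
contact_force: [-0.1, -0.3, -0.2]
gripper_width: 0.304
```

```bash
python3 - <<'E'
from h import *
import cv2
s=manip.state();print(s["time"],s["tool_pos"],s["contact_force"])
b=manip.grab_frame("side");a=manip.grab_frame("scene");w=manip.grab_frame("wrist")
o=np.hstack([cv2.resize(b[170:320,220:420],(400,300)),cv2.resize(a[170:320,120:320],(400,300))])
cv2.imwrite("pics/w7.png",cv2.convertScaleAbs(o,alpha=1.4))
E
```

```text
20.6 [0.55970633 0.05901508 0.19738212] [-0.07792826 -0.31873724 -0.18769746]
```

View pics/w7.png

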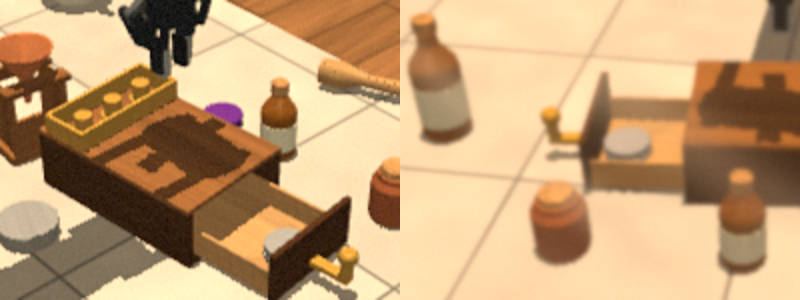

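The tin lies flat in the open tray, the jar is upright, and the bottles and stand are in place. I check the post position once and, if it is good, hand in.

```bash
python3 - <<'E'
from h import *
a=pl("scene",195.5,228,.062);b=pl("side",394.5,297,.062)
print(a,b,"drawn",[np.hypot(*(a-pl("scene",245,227,.062))[:2]),np.hypot(*(b-pl("side",353.5,274,.062))[:2])])
print("tin z-plane",pl("scene",234,241,.026),"bottle",pl("scene",290.5,258,.105))
print(manip.job_done())
E
```

```text
[ 0.59570607 -0.19006991  0.062     ] [ 0.57852719 -0.20092221  0.062     ] drawn [np.float64(0.10710088356382233), np.float64(0.11257355574740324)]
tin z-plane [ 0.58305742 -0.11083694  0.026     ] bottle [0.72012935 0.04209838 0.105     ]
the job is handed in; nothing more can be done
None
```

I put the tin in the open tray and handed the job in at about 21 s of the 72 s. No verdict was reported.

**What I did**
- **Bolts:** by light touch, bolts 0 and 1 were locked and bolt 2 was free. I clicked bolts 0 and 1 free. The release check on bolt 0 was ambiguous (about 1.8 N), but the tray then came out freely.
- **Jar:** I lifted it about 15 mm and set it down upright about 120 mm to the side, clear of the tray.
- **Tray:** I drew it out with shut fingers behind the post until it met its stop. The most force I read was about 14 N, at the stop.
- **Tin:** I slid the small grey tin over the case edge and it dropped into the tray.

**Last checks**
- **Tray:** the post's travel measured 107 mm in one camera and 113 mm in the other (stop at 110 mm). The two cameras placed the post about 20 mm apart, so these are rough readings, but they agree with the felt stop.
- **Tin, jar and bystanders:** in the last pictures the tin lies flat inside the tray and the jar stands upright. The bottles and funnel stand look undisturbed, though I judged that by eye and did not re-measure them.
- **Arm:** it was clear of everything.

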